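# Scrap the snapped tumbler, then lift the tray of good ones and hold it level

## Task

One of the four clay tumblers on the wooden carrying tray has snapped off short: put that one in the slatted scrap crate and let it go. Then take the tray by its upright grip board and lift it, with the three good tumblers still standing on it, at least 10 cm clear of the plaster slab, and keep it level and still there for a couple of seconds; finish holding it up like that, without putting it down. Keep the tray from tipping throughout, and do not disturb the other things on the bench.

Things in the scene. Friction and masses are not known exactly. Their poses are not given: they have to be found in the camera images.
- tray: loose wooden carrying tray on the slab, 0.26 to 0.48 kg empty (a 40 to 60 N grip holds it; near 100 N it may tremble); base 160 (its x) x 280 (its y) x 10 mm, rim 8 mm wide rising to 20 mm. Grip: an upright board at its centre, 16 mm thick along x, 64 mm long along y, top 130 mm above the underside. Origin: centre of the underside, z up. Four pots stand on it, near its corners
- slab: fixed white plaster slab that the tray stands on, 200 (x) x 320 (y) x 25 mm high; origin under its centre
- slab_top (a point): centre of the slab's top face, 25 mm above the bench
- broken: the broken tumbler, one of the four pots on the tray (which one varies): round bisque clay, 48 mm across at the foot, 51 mm across at its broken edge, snapped off at 34 mm height with jagged teeth up to 50 mm on one side; hollow, wall 4 mm. Origin at the centre of its underside, z up. About 40 to 85 g
- crate: fixed open slatted wooden scrap crate, outside 240 (x) x 200 (y) mm, 93 mm high, walls 7 mm, corner posts 14 mm square inside, floor 8 mm thick, a few flat shards on the floor (3 to 6 mm thick). Origin under its centre, z up
- tumbler0: good whole bisque tumbler standing on the tray near tray x = +-40, y = +-96 mm (so does the broken one), foot 10 mm above the tray underside; 48 mm across at the foot, 52 mm at the rim, 64 mm high, hollow. Origin at the centre of its underside, z up. About 50 to 95 g
- tumbler1: good whole bisque tumbler standing on the tray near tray x = +-40, y = +-96 mm (so does the broken one), foot 10 mm above the tray underside; 48 mm across at the foot, 52 mm at the rim, 64 mm high, hollow. Origin at the centre of its underside, z up. About 50 to 95 g
- tumbler2: good whole bisque tumbler standing on the tray near tray x = +-40, y = +-96 mm (so does the broken one), foot 10 mm above the tray underside; 48 mm across at the foot, 52 mm at the rim, 64 mm high, hollow. Origin at the centre of its underside, z up. About 50 to 95 g
- pinch_cup: small intact bisque cup, 56 mm across and 38 mm high, on the bench near the slab; origin under its centre. Not part of the job
- glaze_jar: lidded jar, 60 mm across, 75 mm high, near the crate; origin under its centre. Not part of the job
- brush: wooden brush, 170 mm long, lying on the bench near the crate, along its x; origin on its underside. Not part of the job
- paddle: flat wooden paddle, 205 mm long, 50 mm wide, 12 mm thick, lying on the bench beyond the slab, along its x. Not part of the job
- clay_rib: flat wooden shaping rib, 90 x 45 x 6 mm, lying on the bench on the robot's side of the slab. Not part of the job
- water_bowl: white plastic bowl, 110 mm across, 50 mm high, on the bench; origin under its centre. Not part of the job
- slip_bottle: clear bottle with a black cap, 56 mm across, 130 mm high, outside the crate, on the robot's right. Not part of the job
Mind the look-alikes: they are no part of the job. What is shaped like the broken but green or red is not meant.

How it is judged:
By the outcome, as a careful person would: the job done as asked, in the order asked, and still so for the second after the job is handed in, while the arm keeps its last pose, push and grip.
It also fails if it takes over 64 s, if anything falls off the work surface, if the arm or the gripper's body presses on something with over 40 N, if the wrist force passes 120 N, or if a joint passes its speed limit or range.

## Robot

A 6-joint arm with a two-finger parallel gripper is mounted at the origin on the work surface. World frame = base frame: x ahead of the robot, y to its left, z up, the work surface at z = 0. Lengths are in m, angles in degrees, forces in N, time in s.
With the tool pointing down it reaches from about 0.35 to 0.875 m from the base axis. Payload 4.2 kg.
Tool frame: the origin (TCP) lies at the very end of the fingers, on their centre line; the grasp point (between the pads) lies 19 mm behind it; z points along the fingers, y is the line along which they close (so a half turn about z gives the same grasp; the last joint's range is limited). The gripper opens to 87 mm and grips with 3 to 60 N. Pads are 19 mm wide; open, the fingers measure 117 mm over their backs; the gripper's body (75 mm by 190 mm) begins 51 mm behind the grasp point.
Start: joints at [87.869, 22.042, 0.453, 0, -68.411, -14.817], TCP at [0.182, 0.598, 0.223] pointing down, gripper open.
Joint ranges: [-179.83, 179.83], [-69.29, 118.12], [-61.27, 80.66], [-181.25, 117.63], [-171.15, -9.14], [-177.46, 177.46]. Speed limits (degrees/s): [159.86, 159.86, 180, 180, 180, 180].

## Interface

Orientations are given as a 3x3 rotation matrix whose columns are the frame's x, y, z axes.
In Python, from station import r gives the robot as it stands.
- The arm moves only by the tool jog_arm, never from a script. Its argument "plan" is text: rows parted by semicolons, each of 7 numbers parted by spaces: the shift along the tool's x, y, z normalised to -1 to 1, where 1 is 0.025 m, then the turn, a rotation vector about the tool's x, y, z normalised to -1 to 1, where 1 is 8 degrees, then the closure, from -1 (fully open) to 1 (shut). A call has exactly 10 rows; each row shifts and turns the commanded pose from where the row before left it, along the tool's axes as they then stand; what a row does not reach is not made up. A row lasts 1/10 s, in which the tool goes at most 50 mm and 8.59 degrees, less where a joint would pass 70% of its speed; a pose out of reach is approached as far as the arm can. A call with a number of a shift or a turn outside -1 to 1 is refused whole. A call with a gripper value outside its range is refused whole. The fingers move at their own pace and stop on an object; the grip force is fixed at half the most. Time passes only in rows, so rows that do not move let the fingers close, or fill a call up. It gives the time, the measured TCP pose, the force, the opening and the grip force at its end, in the units of the state.
- r.sense(): the state, without advancing time (a new reading comes with each control period).
- r.capture(name): name is "side" or "top"; returns (picture, depth): 400x640x3 uint8, red, green, blue; 400x640 float32, m along the optical axis (not along the pixel's ray), 0 where there is no reading.
- r.get_calibration(name): a dict with "mtx" (3x3 intrinsics, pixels), "extrinsics" (4x4, takes a point from camera to world coordinates). Camera axes: x right, y up, looking along -z (the intrinsics and any distortion apply to the point x, -y, -z); pixel columns grow to the right and rows downward; lengths in m; the calibration is good to about 2 mm. A picture is of the moment at which its call begins. get_calibration takes no time and is no camera call.
- r.finish_job(): hands the job in; it is judged then, once.
The state is a dict: "time_s": time; "joints": joint angles; "joint_velocities": joint speeds; "effort": joint torques, N m; "tcp_pos": TCP position; "ee_rot": TCP orientation; "wrist_force": force on the tool from outside, world axes, zero at the start; "moment": the same for the moment, N m; "gripper_width": opening from 0.0 (shut) to 1.0 (fully open); "gripper_force": force on a finger pad.
Only numpy, scipy, OpenCV 4.12 (cv2) and the standard library are available. Lean on these libraries where they do the work, as an engineer would, in place of code of your own. Each camera call takes 0.05 s, during which the arm holds its last target. There are 200 camera calls.

## Working session

There is one attempt and no reset: what is moved stays moved. The work goes in short steps, Python scripts to look and compute and a tool call to move; the robot and the scene stay as the last step left them, time stands still between calls to the robot, and variables do not carry over. Pictures are saved under pics/ and viewed, at most 10 in all, crops included, and the job is handed in when it is done.

Besides the shell and the picture viewer there is one more tool, called after "Call:" as name(argument=value, ...), one argument or row to a line, values as JSON. jog_arm: Moves the arm, as the interface text tells. Scaled input: -1 to 1 covers 0.025 m each way for a shift and 8 degrees each way for a turn. Its arguments: {"type":"object","properties":{"plan":{"type":"string"}},"required":["plan"]}

```bash
mkdir -p pics; ls
python3 - <<'E'
from station import r
import cv2,numpy as np
np.set_printoptions(precision=4,suppress=True)
for n in("top","side"):
    p,d=r.capture(n); cv2.imwrite(f"pics/{n}0.png",p[:,:,::-1]); np.savez(f"{n}0.npz",p=p,d=d)
    c=r.get_calibration(n); print(n,c, (d>0).mean())
print(r.sense())
E
```

```text
pics
top {'mtx': array([[440.1888,   0.    , 323.8723],
       [  0.    , 440.1888, 200.4792],
       [  0.    ,   0.    ,   1.    ]]), 'extrinsics': array([[-0.0127,  0.9888, -0.149 ,  0.3224],
       [-0.9999, -0.0143, -0.0095, -0.0336],
       [-0.0115,  0.1489,  0.9888,  1.3686],
       [ 0.    ,  0.    ,  0.    ,  1.    ]])} 0.9959140625
side {'mtx': array([[376.934 ,   0.    , 317.5484],
       [  0.    , 376.934 , 198.806 ],
       [  0.    ,   0.    ,   1.    ]]), 'extrinsics': array([[ 0.9145,  0.2461, -0.3211,  0.07  ],
       [-0.4043,  0.53  , -0.7454, -1.0818],
       [-0.0133,  0.8115,  0.5842,  0.8778],
       [ 0.    ,  0.    ,  0.    ,  1.    ]])} 0.9959140625
{'time_s': 0.1, 'joints': array([ 87.8683,  22.085 ,   0.3887,  -0.0248, -68.4101, -14.8155]), 'joint_velocities': array([ 0.0539, -0.073 ,  0.1557,  0.0629,  0.0356, -0.0232]), 'effort': array([ -0.0002, -39.1687,  18.7936,   4.2319,   0.0135,  -0.0001]), 'tcp_pos': array([0.182 , 0.5974, 0.2216]), 'ee_rot': array([[ 0.9565, -0.2916, -0.0005],
       [-0.2916, -0.9565, -0.0018],
       [ 0.0001,  0.0019, -1.    ]]), 'wrist_force': array([-0.5593,  0.542 , -0.108 ]), 'moment': array([ 0.0024, -0.0334,  0.0081]), 'gripper_force': 0.0, 'gripper_width': 0.9976223131867178}
```

View pics/top0.png

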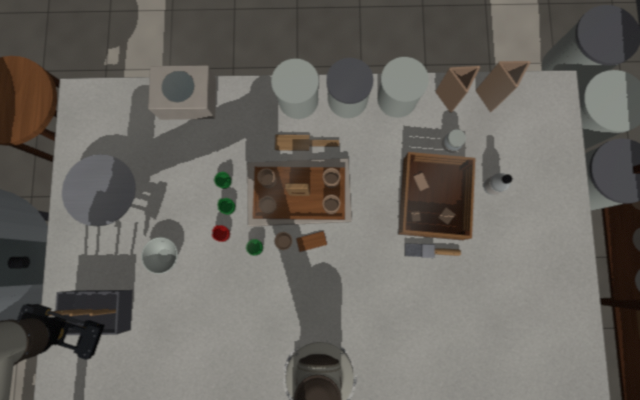

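View pics/side0.png

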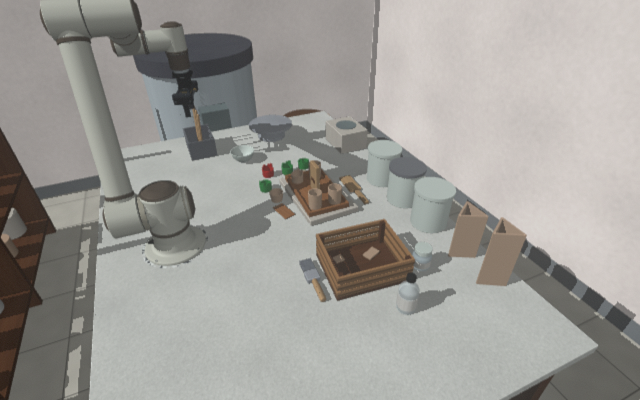

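The top view shows the tray centred near (298,191) with pots at about (266,177), (268,203), (331,177) and (331,204). The crate is near (438,196), and the green and red decoys are left of the tray. Next I'll use the depth data and a zoomed crop.

```bash
cat > h.py <<'E'
from station import r
import cv2,numpy as np
np.set_printoptions(precision=4,suppress=True)
def cloud(n,d):
    c=r.get_calibration(n);K,T=c["mtx"],c["extrinsics"]
    v,u=np.mgrid[:400,:640]
    P=np.stack([(u-K[0,2])/K[0,0]*d,-(v-K[1,2])/K[1,1]*d,-d],-1)
    return P@T[:3,:3].T+T[:3,3]
E
python3 - <<'E'
from h import *
o=[]
for n,(a,b,c,d) in dict(top=(145,245,240,365),side=(150,225,250,375)).items():
    z=np.load(n+"0.npz");p=z["p"];P=cloud(n,z["d"])
    np.save(n+"P.npy",P)
    o.append(cv2.resize(p[a:b,c:d,::-1],None,fx=6 if n=="top" else 6,fy=6 if n=="top" else 6,interpolation=cv2.INTER_CUBIC)*1.0)
    if n=="top":
        h=P[...,2]; print((h[160:228:3,248:354:3]*1000).round().astype(int))
for n,i in zip("ts",o): cv2.imwrite(f"pics/crop_{n}.png",np.clip(i*1.4,0,255))
E
```

```text
[[   4    4   -3   -6   -4    2   -5    3    2    4    6    4   -3    1
     4    0   23   32   25   30   30   25   32   27   27   24   21   32
    22   24   29   24   26   32   -2    3]
 [  24   22   26   28   22   29   29   25   24   23   22   27   24   24
    24   21   31   22   28 1369   24   25   25   26   27   28   27 1369
    24   27   24   25   23   25   -5    0]
 [  20   21   29   29   28   21   29   24   28   23   29   25   24   27
    31   21   25   31   25   26   27   25   21   29   22   27   30   27
    25   23   26   26   31   28   -3    3]
 [  25   28   45   43   40  104  102  101   40   41   39   47   46   47
    46   43   45   42   54   43   45   48   47   42   49   46   97   96
    97   96   44   50   43   26    4    2]
 [  25   30   47   33   91   74   60   69  101   35   40   34   37   38
    36   34   34   37   30   36   34   35   36   36   33  103   76   62
    59   76   96   39   45   26    0   10]
 [  26   28   48  100   72   48   37   40   40   38   39   32   39   37
    37   38   35   34   31   42   39   39   37   38   36  100   41   38
    35   44   97   35
[... 2619 characters left out ...]
  46   27   30    4]
 [  22   27   25   23   23   20   23   25   30   29   24   24   24   28
    25   23   27   19   26   27   26   26   21   29   28   23   27   25
    32   25   27   23   30   25   28   -1]
 [  25   28   27   28   25   23   29   27   21   24   21   29   24   26
    24   31   28   25   21   21   19   14   10    7    3    4    1    0
     2    4    4    6   -2    0   -4   -2]
 [  -3   -1    4    2    2    4   -4   -2    1    4   -3    1   -3   -1
     0    3    4   -4    1    3    2   -2   -4    8   -2    3   -2    0
     0    3    5    1    2   -2    0    7]][ WARN:0@0.196] global loadsave.cpp:1063 imwrite_ Unsupported depth image for selected encoder is fallbacked to CV_8U.
```

View pics/crop_t.png

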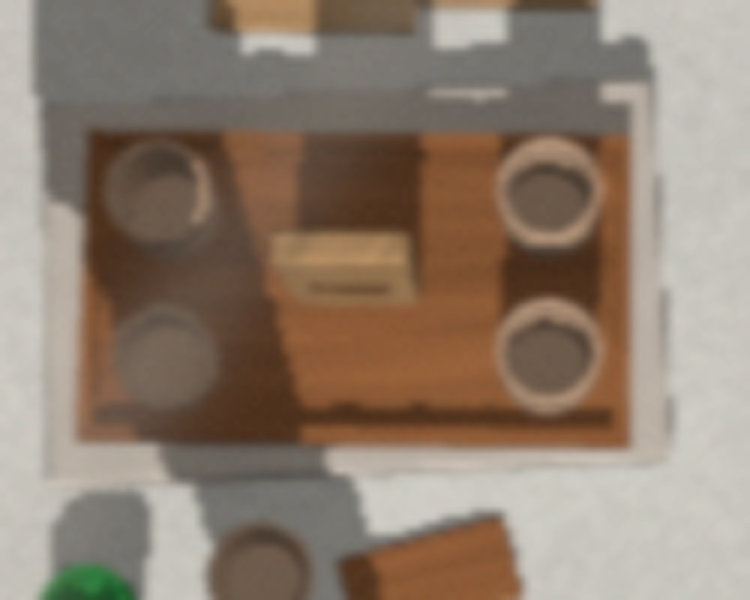

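View pics/crop_s.png

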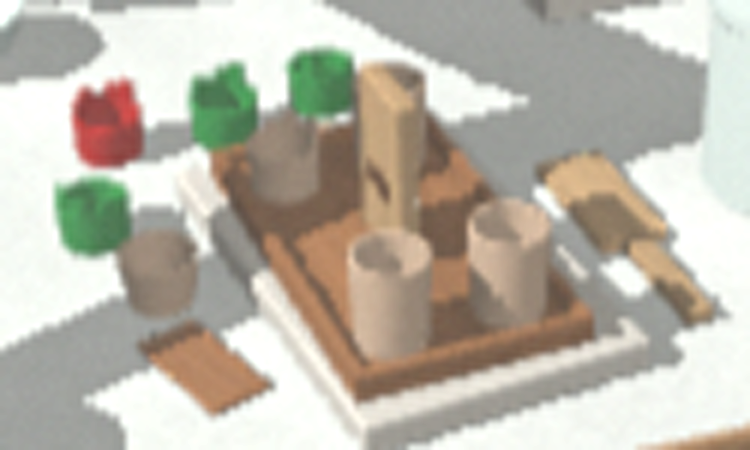

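The broken pot is at top-view (267,203): lower left, nearest the robot, at tray -x,+y. Its edge is about 69 mm above the bench, with teeth to 84 mm on the +x side; the other three pots reach about 100 mm. Next I'll measure the poses from both views.

Run:
```python
from h import *
P={n:np.load(n+"P.npy") for n in("top","side")}
def sel(n,c,hw,z0,z1):
    X=P[n].reshape(-1,3); m=(abs(X[:,0]-c[0])<hw[0])&(abs(X[:,1]-c[1])<hw[1])&(X[:,2]>z0)&(X[:,2]<z1); return X[m]
print("px",[(k,P['top'][v,u]) for k,(u,v) in dict(tray=(283,205),crate=(438,196)).items()])
ctr=P['top'][205,283,:2]+0
X0=P['top'][160:225,245:355].reshape(-1,3)
c0=X0[(X0[:,2]>.145)&(X0[:,2]<.165)][:,:2].mean(0); print("board top",c0)
for n in P:
    b=sel(n,c0,(.06,.06),.145,.17); print(n,"board",len(b),b.mean(0),b.min(0),b.max(0),cv2.minAreaRect(b[:,:2].astype(np.float32)*1000))
    rim=sel(n,c0,(.11,.17),.04,.052)
    R=cv2.minAreaRect(rim[:,:2].astype(np.float32)*1000); print(n,"rim/tray",R)
    for s in(-1,1):
        for t in(-1,1):
            c=c0+[s*.04,t*.096]
            for z0 in ((.053,) if (s,t)==(-1,1) else (.053,.088)):
                q=sel(n,c,(.036,.036),z0,.115)
                q2=q[:,:2].astype(np.float32)*1000
                (x,y),rad=cv2.minEnclosingCircle(q2); print(n,s,t,z0,len(q),(x,y,rad),"zmax",np.percentile(q[:,2],[50,98]))
    q=sel(n,P['top'][196,438,:2],(.16,.14),.083,.10)
    print(n,"crate",len(q),cv2.minAreaRect(q[:,:2].astype(np.float32)*1000),q[:,2].mean())
b=sel("top",c0+[-.04,.096],(.036,.036),.053,.115); print(b[b[:,2]>.072])
```

```text
px [('tray', array([0.5113, 0.1046, 0.034 ])), ('crate', array([ 0.5362, -0.3767,  0.0093]))]
board top [0.5478 0.055 ]
top board 152 [0.5478 0.055  0.1546] [0.5388 0.0247 0.1451] [0.5572 0.0869 0.1619] ((547.9070434570312, 55.84605026245117), (62.31714630126953, 17.755027770996094), 89.21852111816406)
top rim/tray ((548.0064697265625, 57.02018737792969), (279.4447021484375, 161.34075927734375), 88.85174560546875)
top -1 -1 0.053 135 (506.3547058105469, -40.78206253051758, 26.35875129699707) zmax [0.0946 0.1035]
top -1 -1 0.088 86 (506.3547058105469, -40.78206253051758, 26.35875129699707) zmax [0.099  0.1037]
top -1 1 0.053 102 (509.4954528808594, 150.1885986328125, 25.407421112060547) zmax [0.0693 0.0862]
top 1 -1 0.053 157 (585.7835083007812, -42.42280197143555, 25.944364547729492) zmax [0.0941 0.1035]
top 1 -1 0.088 95 (585.7835083007812, -42.42280197143555, 25.944364547729492) zmax [0.0981 0.104 ]
top 1 1 0.053 181 (587.7662963867188, 150.24462890625, 26.014949798583984) zmax [0.0915 0.1058]
top 1 1 0.088 100 (587.7662963867188, 150.24462890625, 26.014949798583984) zmax [0.0986 0
[... 1387 characters left out ...]
7 ]
 [0.5318 0.141  0.0839]
 [0.5305 0.1572 0.0744]
 [0.5302 0.154  0.0758]
 [0.5298 0.1477 0.078 ]
 [0.5299 0.1448 0.077 ]
 [0.5284 0.1406 0.0863]
 [0.5289 0.1381 0.083 ]
 [0.528  0.1345 0.088 ]
 [0.527  0.1684 0.0788]
 [0.5277 0.1661 0.0742]
 [0.5273 0.1629 0.0761]
 [0.5273 0.1599 0.0758]
 [0.5265 0.1386 0.0793]
 [0.5264 0.1355 0.0797]
 [0.5234 0.1678 0.0826]
 [0.5238 0.1653 0.0794]
 [0.5215 0.1718 0.0758]
 [0.5207 0.168  0.0808]
 [0.5177 0.171  0.0807]
 [0.5156 0.1748 0.0749]
 [0.5157 0.172  0.0738]
 [0.5129 0.1751 0.0732]
 [0.5094 0.1745 0.0765]
 [0.5092 0.1714 0.0774]
 [0.5059 0.1711 0.0793]
 [0.4979 0.1721 0.0726]
 [0.494  0.1301 0.0749]
 [0.4883 0.1625 0.0762]
 [0.4855 0.1482 0.0726]]
```

Call:
jog_arm(
  plan="0 0 -0.6 0 0 0 -0.47;0 0 -0.8 0 0 0 -0.47;0 0 -0.8 0 0 0 -0.47;0.3 0.2 -0.8 0 0 0 -0.47;0.888 0.667 0 0 0 0 -0.47;0.888 0.667 0 0 0 0 -0.47;0.888 0.667 0 0 0 0 -0.47;0.888 0.667 0 0 0 0 -0.47;0.888 0.667 0 0 0 0 -0.47;0.888 0.667 0 0 0 0 -0.47",
)

```text
time_s: 1.1
tcp_pos: [0.2865, 0.4551, 0.2971]
ee_rot: [[0.957, -0.291, -0.001], [-0.291, -0.957, -0.001], [-0.0, 0.001, -1.0]]
wrist_force: [-0.1, -0.3, 0.4]
gripper_width: 0.734
gripper_force: 0.0
```

Call:
jog_arm(
  plan="0.888 0.667 0 0 0 0 -0.47;0.888 0.667 0 0 0 0 -0.47;0.888 0.667 0 0 0 0 -0.47;0.888 0.667 0 0 0 0 -0.47;0.888 0.667 0 0 0 0 -0.47;0.888 0.667 0 0 0 0 -0.47;0.888 0.667 0 0 0 0 -0.47;0.888 0.667 0 0 0 0 -0.47;0.888 0.667 0 0 0 0 -0.47;0.888 0.667 0 0 0 0 -0.47",
)

```text
time_s: 2.1
tcp_pos: [0.4501, 0.231, 0.2972]
ee_rot: [[0.957, -0.292, -0.001], [-0.292, -0.957, -0.0], [-0.001, 0.001, -1.0]]
wrist_force: [0.3, -0.2, -0.4]
gripper_width: 0.736
gripper_force: 0.0
```

Call:
jog_arm(
  plan="0.888 0.667 0 0 0 0 -0.47;0.888 0.667 0 0 0 0 -0.47;0.888 0.667 0 0 0 0 -0.47;0 0 0 0 0 0.7 -0.47;0 0 0 0 0 0.7 -0.47;0 0 0 0 0 0.7 -0.47;0 0 0 0 0 0.7 -0.47;0 0 0 0 0 0.7 -0.47;0 0 0 0 0 0 -0.47;0 0 0 0 0 0 -0.47",
)

```text
time_s: 3.1
tcp_pos: [0.4988, 0.1648, 0.2972]
ee_rot: [[0.709, -0.705, -0.001], [-0.705, -0.709, -0.0], [-0.0, 0.001, -1.0]]
wrist_force: [0.8, 0.4, -0.6]
gripper_width: 0.736
gripper_force: 0.0
```

Call:
jog_arm(
  plan="0.75 0.15 0 0 0 0 -0.6;0 0 0.9 0 0 0 -0.6;0 0 0.9 0 0 0 -0.6;0 0 0.9 0 0 0 -0.6;0 0 0.9 0 0 0 -0.6;0 0 0.9 0 0 0 -0.6;0 0 0.9 0 0 0 -0.6;0 0 0.9 0 0 0 -0.6;0 0 0.4 0 0 0 -0.6;0 0 0 0 0 0 -0.6",
)

```text
time_s: 4.1
tcp_pos: [0.5089, 0.1485, 0.1287]
ee_rot: [[0.708, -0.706, -0.003], [-0.706, -0.708, -0.002], [-0.001, 0.003, -1.0]]
wrist_force: [-1.0, 0.2, -0.0]
gripper_width: 0.805
gripper_force: 0.0
```

Run:
```python
from h import *
o=[]
for n,(a,b,c,d) in dict(top=(150,240,230,320),side=(120,210,240,330)).items():
    p,_=r.capture(n); o.append(cv2.resize(p[a:b,c:d,::-1],None,fx=4.4,fy=4.4,interpolation=cv2.INTER_CUBIC))
cv2.imwrite("pics/pre.png",np.hstack(o))
```

```text
(no output)
```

View pics/pre.png

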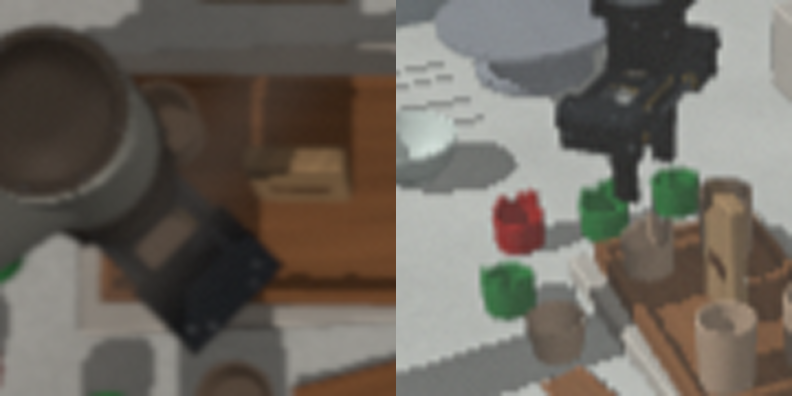

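The fingers straddle the broken pot, closing along the diagonal, and the body clears the grip board. Descending and closing.

Call:
jog_arm(
  plan="0 0 0.6 0 0 0 -0.6;0 0 0.6 0 0 0 -0.6;0 0 0.6 0 0 0 -0.6;0 0 0.6 0 0 0 -0.6;0 0 0.4 0 0 0 -0.6;0 0 0.36 0 0 0 -0.6;0 0 0 0 0 0 -0.6;0 0 0 0 0 0 -0.4;0 0 0 0 0 0 -0.3;0 0 0 0 0 0 -0.2",
)

```text
time_s: 5.2
tcp_pos: [0.51, 0.1492, 0.0517]
ee_rot: [[0.708, -0.706, 0.001], [-0.706, -0.708, 0.001], [0.0, -0.001, -1.0]]
wrist_force: [0.7, -0.9, 0.2]
gripper_width: 0.641
gripper_force: 0.0
```

Call:
jog_arm(
  plan="0 0 0 0 0 0 0;0 0 0 0 0 0 0.2;0 0 0 0 0 0 0.2;0 0 0 0 0 0 0.2;0 0 0 0 0 0 0.2;0 0 0 0 0 0 0.2;0 0 0 0 0 0 0.2;0 0 0 0 0 0 0.2;0 0 0 0 0 0 0.2;0 0 0 0 0 0 0.2",
)

```text
time_s: 6.2
tcp_pos: [0.5098, 0.1491, 0.0515]
ee_rot: [[0.708, -0.706, 0.001], [-0.706, -0.708, 0.0], [0.0, -0.001, -1.0]]
wrist_force: [-1.1, -0.0, 5.0]
gripper_width: 0.561
gripper_force: 30.0
```

Call:
jog_arm(
  plan="0 0 -0.2 0 0 0 0.2;0 0 -0.4 0 0 0 0.2;0 0 -0.6 0 0 0 0.2;0 0 -0.8 0 0 0 0.2;0 0 -1 0 0 0 0.2;0 0 -1 0 0 0 0.2;0 0 -1 0 0 0 0.2;0 0 -1 0 0 0 0.2;0 0 -1 0 0 0 0.2;0 0 -1 0 0 0 0.2",
)

```text
time_s: 7.2
tcp_pos: [0.5092, 0.1487, 0.2524]
ee_rot: [[0.708, -0.707, -0.0], [-0.707, -0.708, 0.0], [-0.0, -0.0, -1.0]]
wrist_force: [0.5, 0.3, -1.7]
gripper_width: 0.56
gripper_force: 30.0
```

Call:
jog_arm(
  plan="0.4 0.37 0 0 0 0 0.2;0.7 0.65 0 0 0 0 0.2;0.85 0.79 0 0 0 0 0.2;0.85 0.79 0 0 0 0 0.2;0.85 0.79 0 0 0 0 0.2;0.85 0.79 0 0 0 0 0.2;0.85 0.79 0 0 0 0 0.2;0.85 0.79 0 0 0 0 0.2;0.85 0.79 0 0 0 0 0.2;0.85 0.79 0 0 0 0 0.2",
)

```text
time_s: 8.2
tcp_pos: [0.5187, -0.122, 0.2503]
ee_rot: [[0.707, -0.707, -0.002], [-0.707, -0.707, 0.0], [-0.001, 0.001, -1.0]]
wrist_force: [-0.1, 0.5, -0.8]
gripper_width: 0.563
gripper_force: 30.0
```

Call:
jog_arm(
  plan="0.85 0.79 0 0 0 0 0.2;0.85 0.79 0 0 0 0 0.2;0.85 0.79 0 0 0 0 0.2;0.85 0.79 0 0 0 0 0.2;0.85 0.79 0 0 0 0 0.2;0.85 0.79 0 0 0 0 0.2;0.85 0.79 0 0 0 0 0.2;0.7 0.65 0 0 0 0 0.2;0.33 0.31 0 0 0 0 0.2;0 0 0 0 0 0 0.2",
)

```text
time_s: 9.2
tcp_pos: [0.5278, -0.3596, 0.2499]
ee_rot: [[0.706, -0.708, -0.002], [-0.708, -0.706, 0.001], [-0.002, 0.001, -1.0]]
wrist_force: [0.5, 0.3, -0.8]
gripper_width: 0.562
gripper_force: 30.0
```

Run:
```python
from h import *
o=[]
for n,(a,b,c,d) in dict(top=(130,250,240,500),side=(120,310,250,450)).items():
    p,_=r.capture(n); o.append(cv2.resize(p[a:b,c:d,::-1],(400*(d-c)//260 if n=="top" else 300,285)))
cv2.imwrite("pics/carry.png",np.hstack(o))
```

```text
(no output)
```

View pics/carry.png

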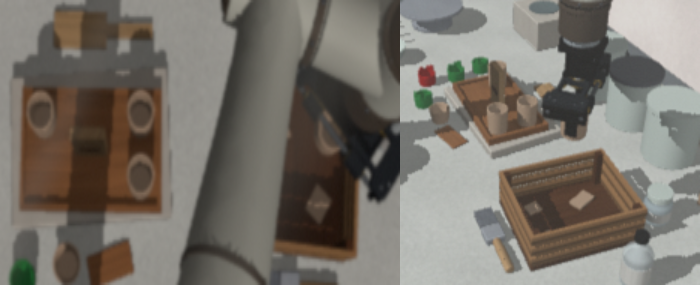

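The pot is held above the crate, and the tray with its three tumblers is undisturbed. Lowering and releasing.

Call:
jog_arm(
  plan="0 0 0.6 0 0 0 0.2;0 0 1 0 0 0 0.2;0 0 1 0 0 0 0.2;0 0 1 0 0 0 0.2;0 0 1 0 0 0 0.2;0 0 1 0 0 0 0.2;0 0 1 0 0 0 0.2;0 0 0.8 0 0 0 0.2;0 0 0.6 0 0 0 0.2;0 0 0.4 0 0 0 0.2",
)

```text
time_s: 10.3
tcp_pos: [0.5284, -0.357, 0.0401]
ee_rot: [[0.709, -0.705, -0.001], [-0.705, -0.709, 0.001], [-0.002, 0.0, -1.0]]
wrist_force: [-1.6, -0.5, -0.2]
gripper_width: 0.565
gripper_force: 30.0
```

Call:
jog_arm(
  plan="0 0 0.24 0 0 0 0.2;0 0 0 0 0 0 0.2;0 0 0 0 0 0 0.2;0 0 0 0 0 0 -0.15;0 0 0 0 0 0 -0.3;0 0 0 0 0 0 -0.5;0 0 0 0 0 0 -0.7;0 0 0 0 0 0 -0.7;0 0 0 0 0 0 -0.7;0 0 0 0 0 0 -0.7",
)

```text
time_s: 11.3
tcp_pos: [0.5286, -0.3586, 0.0351]
ee_rot: [[0.708, -0.706, -0.0], [-0.706, -0.708, -0.0], [-0.0, 0.0, -1.0]]
wrist_force: [-0.2, -0.3, 0.5]
gripper_width: 0.848
gripper_force: 0.0
```

Call:
jog_arm(
  plan="0 0 -0.3 0 0 0 -0.7;0 0 -0.6 0 0 0 -0.7;0 0 -0.9 0 0 0 -0.7;0 0 -1 0 0 0 -0.7;0 0 -1 0 0 0 -0.7;0 0 -1 0 0 0 -0.7;0 0 -1 0 0 0 -0.7;0 0 -1 0 0 0 -0.7;0 0 -1 0 0 0 -0.7;0 0 -0.8 0 0 0 -0.7",
)

```text
time_s: 12.3
tcp_pos: [0.5288, -0.3587, 0.2526]
ee_rot: [[0.708, -0.706, 0.002], [-0.706, -0.708, -0.001], [0.002, -0.001, -1.0]]
wrist_force: [0.2, -0.7, -0.3]
gripper_width: 0.851
gripper_force: 0.0
```

Call:
jog_arm(
  plan="-0.61 -0.68 0 0 0 0 -0.5;-0.8 -0.88 0 0 0 0 -0.5;-0.8 -0.88 0 0 0 0 -0.5;-0.8 -0.88 0 0 0 0 -0.5;-0.8 -0.88 0 0 0 0 -0.5;-0.8 -0.88 0 0 0 0 -0.5;-0.8 -0.88 0 0 0 0 -0.5;-0.8 -0.88 0 0 0 0 -0.5;-0.8 -0.88 0 0 0 0 -0.5;-0.8 -0.88 0 0 0 0 -0.5",
)

```text
time_s: 13.3
tcp_pos: [0.5422, -0.0673, 0.2508]
ee_rot: [[0.708, -0.706, 0.001], [-0.706, -0.708, 0.0], [0.001, -0.001, -1.0]]
wrist_force: [0.6, 0.2, 0.6]
gripper_width: 0.747
gripper_force: 0.0
```

Call:
jog_arm(
  plan="-0.8 -0.88 0 0 0 0 -0.5;-0.8 -0.88 0 0 0 0 -0.5;-0.8 -0.88 0 0 0 0 -0.5;-0.61 -0.68 0 0 0 0 -0.5;0 0 0 0 0 0.95 -0.5;0 0 0 0 0 0.95 -0.5;0 0 0 0 0 0.95 -0.5;0 0 0 0 0 0.95 -0.5;0 0 0 0 0 0.95 -0.5;0 0 0 0 0 0.95 -0.5",
)

```text
time_s: 14.3
tcp_pos: [0.5476, 0.0434, 0.2507]
ee_rot: [[-0.015, -1.0, 0.001], [-1.0, 0.015, 0.0], [-0.0, -0.001, -1.0]]
wrist_force: [0.8, 0.4, 0.1]
gripper_width: 0.752
gripper_force: 0.0
```

Run:
```python
from h import *
s=r.sense(); print(s["time_s"],s["joints"],s["tcp_pos"],s["ee_rot"])
o=[]
for n,(a,b,c,d) in dict(top=(130,250,240,500),side=(120,310,250,450)).items():
    p,D=r.capture(n); np.save(n+"P1.npy",cloud(n,D)); o.append(cv2.resize(p[a:b,c:d,::-1],(440 if n=="top" else 360,340)))
cv2.imwrite("pics/pre2.png",np.hstack(o))
```

```text
14.3 [ 21.4469  13.5277  -7.6903   0.0034 -68.7391 -22.3064] [0.5476 0.0434 0.2507] [[-0.015  -0.9999  0.0007]
 [-0.9999  0.015   0.0002]
 [-0.0002 -0.0007 -1.    ]]
```

View pics/pre2.png

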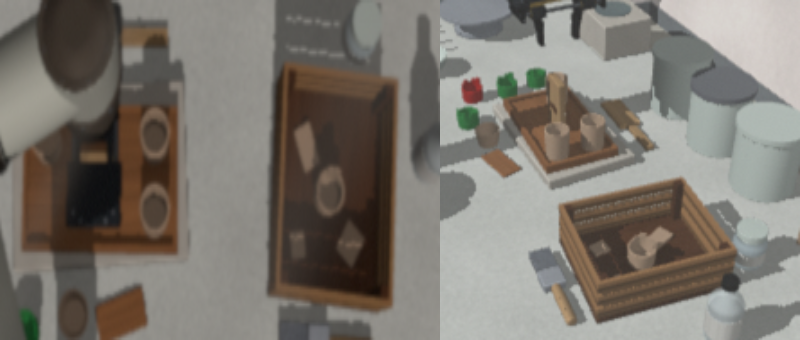

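The broken pot stands upright on the crate floor, and the tray is unmoved with its three tumblers. The tool is over the board.

Call:
jog_arm(
  plan="0 0 0.6 0 0 0 -0.5;0 0 0.9 0 0 0 -0.5;0 0 0.9 0 0 0 -0.5;0 0 0.9 0 0 0 -0.5;0 0 0.9 0 0 0 -0.5;0 0 0.8 0 0 0 -0.5;0 0 0.6 0 0 0 -0.4;0 0 0.4 0 0 0 -0.2;0 0 0.15 0 0 0 0;0 0 0 0 0 0 0.2",
)

```text
time_s: 15.4
tcp_pos: [0.5478, 0.0434, 0.0963]
ee_rot: [[-0.009, -1.0, -0.0], [-1.0, 0.009, -0.0], [0.0, 0.0, -1.0]]
wrist_force: [-0.4, -0.4, 0.0]
gripper_width: 0.513
gripper_force: 0.0
```

Call:
jog_arm(
  plan="0 0 0 0 0 0 0.3;0 0 0 0 0 0 0.4;0 0 0 0 0 0 0.5;0 0 0 0 0 0 0.6;0 0 0 0 0 0 0.7;0 0 0 0 0 0 0.8;0 0 0 0 0 0 0.9;0 0 0 0 0 0 1;0 0 0 0 0 0 1;0 0 0 0 0 0 1",
)

```text
time_s: 16.4
tcp_pos: [0.5474, 0.0434, 0.0964]
ee_rot: [[-0.01, -1.0, -0.001], [-1.0, 0.01, -0.0], [0.0, 0.001, -1.0]]
wrist_force: [-4.6, -0.4, 4.8]
gripper_width: 0.182
gripper_force: 30.0
```

Call:
jog_arm(
  plan="0 0 0 0 0 0 1;0 0 0 0 0 0 1;0 0 0 0 0 0 1;0 0 0 0 0 0 1;0 0 0 0 0 0 1;0 0 0 0 0 0 1;0 0 0 0 0 0 1;0 0 0 0 0 0 1;0 0 0 0 0 0 1;0 0 0 0 0 0 1",
)

```text
time_s: 17.4
tcp_pos: [0.5474, 0.0434, 0.0964]
ee_rot: [[-0.01, -1.0, -0.001], [-1.0, 0.01, -0.0], [0.0, 0.001, -1.0]]
wrist_force: [-3.9, 0.9, 5.4]
gripper_width: 0.183
gripper_force: 30.0
```

Call:
jog_arm(
  plan="0 0 -0.03 0 0 0 1;0 0 -0.05 0 0 0 1;0 0 -0.08 0 0 0 1;0 0 -0.1 0 0 0 1;0 0 -0.12 0 0 0 1;0 0 -0.12 0 0 0 1;0 0 -0.1 0 0 0 1;0 0 -0.06 0 0 0 1;0 0 -0.03 0 0 0 1;0 0 0 0 0 0 1",
)

```text
time_s: 18.4
tcp_pos: [0.5477, 0.0435, 0.1137]
ee_rot: [[-0.01, -1.0, 0.0], [-1.0, 0.01, 0.0], [-0.0, -0.0, -1.0]]
wrist_force: [0.7, -0.2, -5.8]
gripper_width: 0.182
gripper_force: 29.9
```

```bash
cat > tilt.py <<'E'
from h import *
s=r.sense(); T=s["tcp_pos"]; print(s["time_s"],T,s["wrist_force"],s["moment"],s["gripper_force"])
import sys
dz=float(sys.argv[1])
for n in ("side","top"):
    p,D=r.capture(n); X=cloud(n,D).reshape(-1,3); rgb=p.reshape(-1,3).astype(int)
    m=(abs(X[:,0]-.548)<.078)&(abs(X[:,1]-.055)<.138)&(abs(X[:,2]-.035-dz)<.025)&(rgb[:,0]>1.35*rgb[:,2])
    q=X[m]
    for _ in range(4):
        A=np.c_[q[:,0]-.548,q[:,1]-.055,np.ones(len(q))]; c=np.linalg.lstsq(A,q[:,2],rcond=None)[0]; q=q[abs(A@c-q[:,2])<.012]
    print(n,len(q),"tilt deg x,y",np.degrees(c[:2]),"z",c[2])
    a,b,cc,d=(130,250,240,360) if n=="top" else (100,220,260,380)
    cv2.imwrite(f"pics/t_{n}.png",cv2.resize(p[a:b,cc:d,::-1],(400,400)))
cv2.imwrite(sys.argv[2],np.hstack([cv2.imread(f"pics/t_{n}.png") for n in("top","side")]))
E
python3 tilt.py .017 pics/l1.png
```

```text
18.4 [0.5477 0.0435 0.1137] [ 0.6916 -0.2175 -5.7757] [ 0.0847 -0.0547 -0.0159] 29.930232495535165
side 904 tilt deg x,y [-0.3151 -0.2834] z 0.05403876675182586
top 2194 tilt deg x,y [-1.2064 -0.9915] z 0.05419822225836102
```

View pics/l1.png

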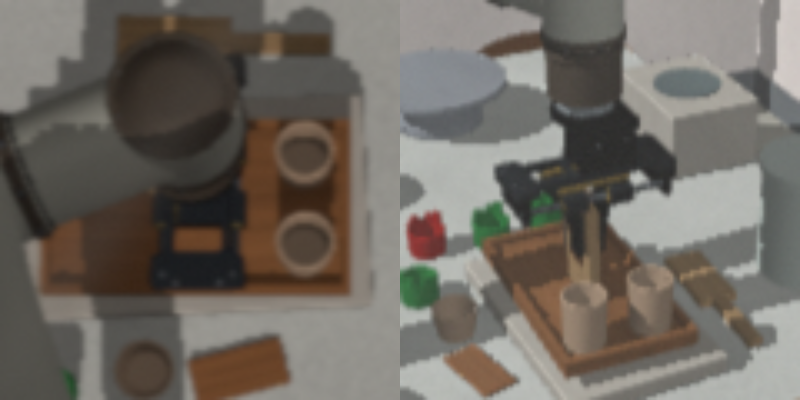

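The tray is clear of the slab and level, carrying about 5.8 N, with the tumblers standing. Continuing the lift.

Call:
jog_arm(
  plan="0 0 -0.05 0 0 0 1;0 0 -0.1 0 0 0 1;0 0 -0.15 0 0 0 1;0 0 -0.2 0 0 0 1;0 0 -0.25 0 0 0 1;0 0 -0.3 0 0 0 1;0 0 -0.3 0 0 0 1;0 0 -0.3 0 0 0 1;0 0 -0.3 0 0 0 1;0 0 -0.3 0 0 0 1",
)

```text
time_s: 19.5
tcp_pos: [0.5477, 0.0435, 0.1705]
ee_rot: [[-0.01, -1.0, 0.0], [-1.0, 0.01, 0.0], [-0.0, -0.0, -1.0]]
wrist_force: [-0.8, 0.5, -6.9]
gripper_width: 0.182
gripper_force: 29.9
```

Call:
jog_arm(
  plan="0 0 -0.3 0 0 0 1;0 0 -0.3 0 0 0 1;0 0 -0.3 0 0 0 1;0 0 -0.3 0 0 0 1;0 0 -0.3 0 0 0 1;0 0 -0.3 0 0 0 1;0 0 -0.3 0 0 0 1;0 0 -0.25 0 0 0 1;0 0 -0.15 0 0 0 1;0 0 -0.07 0 0 0 1",
)

```text
time_s: 20.5
tcp_pos: [0.5478, 0.0435, 0.2345]
ee_rot: [[-0.01, -1.0, 0.001], [-1.0, 0.01, 0.0], [-0.0, -0.001, -1.0]]
wrist_force: [0.8, -0.4, -7.0]
gripper_width: 0.183
gripper_force: 29.9
```

Call:
jog_arm(
  plan="0 0 -0.03 0 0 0 1;0 0 0 0 0 0 1;0 0 0 0 0 0 1;0 0 0 0 0 0 1;0 0 0 0 0 0 1;0 0 0 0 0 0 1;0 0 0 0 0 0 1;0 0 0 0 0 0 1;0 0 0 0 0 0 1;0 0 0 0 0 0 1",
)

```text
time_s: 21.5
tcp_pos: [0.5477, 0.0435, 0.2348]
ee_rot: [[-0.01, -1.0, -0.0], [-1.0, 0.01, 0.0], [-0.0, 0.0, -1.0]]
wrist_force: [0.3, 0.0, -6.0]
gripper_width: 0.184
gripper_force: 29.9
```

```bash
python3 tilt.py .135 pics/l2.png
```

```text
21.5 [0.5477 0.0435 0.2348] [ 0.3048  0.0079 -6.0196] [ 0.0211 -0.0349 -0.0677] 29.930256356019527
side 864 tilt deg x,y [-0.4865 -0.3231] z 0.17496998765195088
top 2776 tilt deg x,y [-1.2059 -0.7243] z 0.17536338752581312
```

View pics/l2.png

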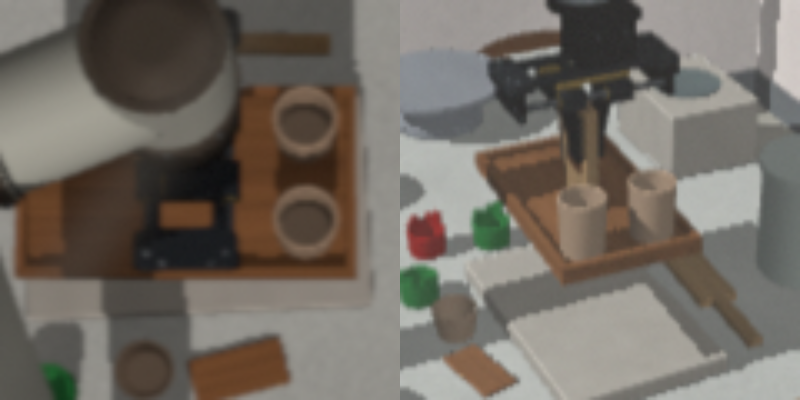

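The tray is level within about 1° and roughly 14 cm up, with the load unchanged. The third tumbler is hidden behind the gripper. I'll hold for 3 s and hand in.

Call:
jog_arm(
  plan="0 0 0 0 0 0 1;0 0 0 0 0 0 1;0 0 0 0 0 0 1;0 0 0 0 0 0 1;0 0 0 0 0 0 1;0 0 0 0 0 0 1;0 0 0 0 0 0 1;0 0 0 0 0 0 1;0 0 0 0 0 0 1;0 0 0 0 0 0 1",
)

```text
time_s: 22.6
tcp_pos: [0.5477, 0.0435, 0.2348]
ee_rot: [[-0.01, -1.0, 0.0], [-1.0, 0.01, -0.0], [0.0, -0.0, -1.0]]
wrist_force: [-0.5, -0.6, -6.1]
gripper_width: 0.184
gripper_force: 29.9
```

Call:
jog_arm(
  plan="0 0 0 0 0 0 1;0 0 0 0 0 0 1;0 0 0 0 0 0 1;0 0 0 0 0 0 1;0 0 0 0 0 0 1;0 0 0 0 0 0 1;0 0 0 0 0 0 1;0 0 0 0 0 0 1;0 0 0 0 0 0 1;0 0 0 0 0 0 1",
)

```text
time_s: 23.6
tcp_pos: [0.5477, 0.0434, 0.2348]
ee_rot: [[-0.01, -1.0, -0.0], [-1.0, 0.01, -0.0], [0.0, 0.0, -1.0]]
wrist_force: [0.3, -0.9, -6.5]
gripper_width: 0.187
gripper_force: 29.9
```

Call:
jog_arm(
  plan="0 0 0 0 0 0 1;0 0 0 0 0 0 1;0 0 0 0 0 0 1;0 0 0 0 0 0 1;0 0 0 0 0 0 1;0 0 0 0 0 0 1;0 0 0 0 0 0 1;0 0 0 0 0 0 1;0 0 0 0 0 0 1;0 0 0 0 0 0 1",
)

```text
time_s: 24.6
tcp_pos: [0.5477, 0.0434, 0.2348]
ee_rot: [[-0.01, -1.0, -0.0], [-1.0, 0.01, -0.0], [0.0, 0.0, -1.0]]
wrist_force: [-0.1, -0.1, -6.5]
gripper_width: 0.185
gripper_force: 29.9
```

```bash
python3 tilt.py .138 pics/l3.png; python3 -c "
from station import r
print(r.finish_job())"
```

```text
24.6 [0.5477 0.0434 0.2348] [-0.0544 -0.1361 -6.4664] [ 0.0709 -0.0088  0.0304] 29.930211952887475
side 880 tilt deg x,y [-0.5072 -0.3188] z 0.1749471700092134
top 2787 tilt deg x,y [-1.2186 -0.7397] z 0.17547089394530113
the job is handed in; nothing more can be done
None
```

The broken tumbler stands released in the scrap crate, and the tray was held level within about 1° and still, about 14 cm above the slab, for 3 s and handed in that way at 24.6 s; two of its tumblers were seen standing, while the third was hidden behind the gripper, with a steady load of about 6 N the only sign it was still there.

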